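# Tip the hex nut out of the divided kit tray

## Robot

A 6-joint arm with a two-finger parallel gripper is mounted at the origin on the work surface. World frame = base frame: x ahead of the robot, y to its left, z up, the work surface at z = 0. Lengths are in m, angles in degrees, forces in N, time in s.
With the tool pointing down it reaches from about 0.35 to 0.875 m from the base axis. Payload 4.2 kg.
Tool frame: the origin (TCP) lies midway between the tips of the shut fingers; the grasp point (between the pads) lies 19 mm behind it; z points along the fingers, y is the line along which they close (so a half turn about z gives the same grasp; the last joint's range is limited). The gripper opens to 87 mm and grips with 3 to 60 N. Pads are 19 mm wide; open, the fingers measure 117 mm over their backs; the gripper's body (75 mm by 190 mm) begins 51 mm behind the grasp point.
Start: joints at [90.218, 22.042, 0.453, 0, -68.411, -14.817], TCP at [0.158, 0.605, 0.223] pointing down, gripper open.
Joint ranges: [-179.83, 179.83], [-69.29, 118.12], [-61.27, 80.66], [-181.25, 117.63], [-171.15, -9.14], [-177.46, 177.46]. Speed limits (degrees/s): [159.86, 159.86, 180, 180, 180, 180].

## Interface

Orientations are given as a 3x3 rotation matrix whose columns are the frame's x, y, z axes.
In Python, from station import r, cams gives the robot as it stands.
- The arm moves only by the tool play_rows, never from a script. Its argument "commands" is text: rows parted by semicolons, each of 6 numbers parted by spaces: the shift along the world's x, y, z normalised to -1 to 1, where 1 is 30 mm, then the turn, a rotation vector about the world's x, y, z normalised to -1 to 1, where 1 is 0.15 rad. A call has 1 to 20 rows; each row shifts and turns the commanded pose from where the row before left it; what a row does not reach is not made up. A row lasts 1/10 s, in which the tool goes at most 50 mm and 8.59 degrees, less where a joint would pass 70% of its speed; a pose out of reach is approached as far as the arm can. A call with a number of a shift or a turn outside -1 to 1 is refused whole. A call with a gripper value outside its range is refused whole. "grip" is the finger opening in mm, from 0 to 87, set as the call begins (left out, the last holds). The fingers move at their own pace and stop on an object; the grip force is fixed at half the most. Time passes only in rows, so rows that do not move let the fingers close. It gives the time, the measured TCP pose, the force, the opening and the grip force at its end, in the units of the state.
- r.sense(): the state, without advancing time (a new reading comes with each control period).
- cams.capture(name): name is "scene" or "top" or "wrist"; returns (picture, depth): 420x560x3 uint8, blue, green, red; 420x560 float32, m along the optical axis (not along the pixel's ray), 0 where there is no reading.
- cams.camera_info(name): a dict with "mtx" (3x3 intrinsics, pixels), "k1" (the pictures are not rectified: a ray, as slopes to the right and down, at radius r is drawn at 1 + k1 r^2 times it, then the intrinsics apply), "R" (3x3) and "t" (3): a world point X has camera coordinates R X + t. Camera axes: x right, y down, z forward; pixel columns grow to the right and rows downward; lengths in m; the calibration is good to about 2 mm. A picture is of the moment at which its call begins: read the wrist's pose just before it. camera_info takes no time and is no camera call; for the wrist camera it gives the pose at the moment of the call.
- r.finish_job(): hands the job in; it is judged then, once.
The state is a dict: "time_s": time; "joints": joint angles; "joint_velocities": joint speeds; "effort": joint torques, N m; "tcp_pos": TCP position; "ee_rot": TCP orientation; "wrist_force": force on the tool from outside, world axes, zero at the start; "moment": the same for the moment, N m; "gripper_width": opening from 0.0 (shut) to 1.0 (fully open); "gripper_force": force on a finger pad.
Only numpy, scipy, OpenCV 4.12 (cv2) and the standard library are available. Lean on these libraries where they do the work, as an engineer would, in place of code of your own. Each camera call takes 0.05 s, during which the arm holds its last target. There are 200 camera calls.

## Task

Lift the two-bay kit tray by its post, hold it over the round steel dish and tip it on its corner so that the hex nut slides out through the gap at the corner of its own bay into the dish, while the finned heat sink stays in the tray. Then stand the tray flat on clear bench again; do not pick the nut out with the fingers, and leave the dish where it stands.

Things in the scene. Friction and masses are not known exactly. Their poses are not given: they have to be found in the camera images.
- tray: Grey plastic tray, 156 (x) by 150 (y) mm, 0.3 kg; origin: centre of underside, z up. Floor 4 mm, walls 3, rim 28 mm up. A rim-high divider at y = 0 parts the +y and -y bays. Handle: post 24 x 24 mm at the centre, sides parallel, top at 90 mm. At corners (-78, -75) and (-78, +75) mm the walls lack 42 mm along both sides: the bays' gaps. Starts with -x within 46 degrees of facing the robot.
- nut: Steel hex nut, 26 mm across flats, 13 mm high, 16 mm hole, 35 g, alone in one of the tray's bays, +y or -y (see its position); origin: centre of underside. Tray and parts are slick: friction 0.2 to 0.3, so parts start to slide at 12 to 17 degrees of tilt, and 40 to 45 degrees straight towards the gap's corner clears the bay.
- heat_sink: Aluminium heat sink, 26 x 26 mm, 16 mm high, five upright fins, 22 g, alone in the other bay; it must stay in the tray; origin: centre of underside.
- dish: Loose round steel dish standing on the bench, outer radius 76 mm at the rim and 64 mm at the foot, rim 32 mm high, wall 3 mm, inner floor 4 mm above the bench, 0.4 kg; origin: centre of underside.

How it is judged (in metres and radians):
On the way, in this order (a step that is already met when the one before it is completed fails the run):
1. the tray is lifted with the nut still in it (height (world z) of tray above 0.03 m and distance between nut and tray below 0.1 m), for 0.2 s.
2. the nut has slid into the dish while the tray is still held up and the heat sink is in the tray (horizontal distance between nut and dish below 0.066 m and height (world z) of nut below 0.035 m and height (world z) of tray above 0.03 m and distance between heat_sink and tray below 0.1 m), for 0.1 s.
At the end, for the whole second after the job is handed in: The nut lies at rest in the dish (within 66 mm of its centre, below 35 mm), the dish level; the tray stands released and at rest on the bench (underside within 6 mm of it, level within 5 degrees) with the heat sink inside it (horizontal distance between nut and dish below 0.066 m and height (world z) of nut below 0.035 m and linear speed of each of nut, tray below 0.03 m/s and height (world z) of tray below 0.006 m and angle between each of tray, dish's own z axis and vertical below 0.09 rad and x of heat_sink in the frame of tray between -0.075 and 0.075 m and y of heat_sink in the frame of tray between -0.072 and 0.072 m and z of heat_sink in the frame of tray below 0.03 m); the robot touches nothing.
It fails at once if the fingers touch the nut (contact force between the fingers and nut above 0.5 N).
It fails at once if the dish is shifted by more than 40 mm (distance of dish from where it was at the start of the episode above 0.04 m).
It fails at once if the heat sink leaves the tray (distance between heat_sink and tray above 0.13 m).
It also fails if it takes over 58 s, if anything falls off the work surface, if the arm or the gripper's body presses on something with over 40 N, if the wrist force passes 120 N, or if a joint passes its speed limit or range.

## Working session

There is one attempt and no reset: what is moved stays moved. The work goes in short steps, Python scripts to look and compute and a tool call to move; the robot and the scene stay as the last step left them, time stands still between calls to the robot, and variables do not carry over. Pictures are saved under pics/ and viewed, at most 10 in all, crops included, and the job is handed in when it is done.

Besides the shell and the picture viewer there is one more tool, called after "Call:" as a command line: name --argument value ..., lists and objects as JSON in quotes. play_rows: Moves the arm, as the interface text tells. Scaled input: -1 to 1 covers 30 mm each way for a shift and 0.15 rad each way for a turn. Its arguments: {"type":"object","properties":{"commands":{"type":"string"},"grip":{"type":"number"}},"required":["commands"]}

```bash
mkdir -p pics; ls; python3 - <<'E'
from station import r,cams
import cv2,numpy as np
for n in("scene","top"):
    p,d=cams.capture(n); cv2.imwrite(f"pics/{n}0.png",p); np.save(f"{n}d.npy",d)
    i=cams.camera_info(n); print(n,i)
s=r.sense();print(s["time_s"],s["tcp_pos"],s["ee_rot"])
E
```

```text
pics
scene {'mtx': array([[409.60318105,   0.        , 273.89052384],
       [  0.        , 409.60318105, 208.93323197],
       [  0.        ,   0.        ,   1.        ]]), 'k1': -0.05582598780279061, 'R': array([[ 0.84555241,  0.53388743,  0.00231182],
       [ 0.32057922, -0.50425013, -0.80184834],
       [-0.42693101,  0.67874592, -0.59752313]]), 't': array([-0.44154952, -0.14376969,  1.07570032])}
top {'mtx': array([[505.55885147,   0.        , 275.8750889 ],
       [  0.        , 505.55885147, 212.93034207],
       [  0.        ,   0.        ,   1.        ]]), 'k1': -0.16592523206168114, 'R': array([[-8.22588322e-02, -9.96610512e-01, -9.85814584e-04],
       [-9.74916680e-01,  8.06734417e-02, -2.07434959e-01],
       [ 2.06811390e-01, -1.61022704e-02, -9.78248315e-01]]), 't': array([0.01573585, 0.51405514, 0.91206225])}
0.1 [0.15739231 0.60429519 0.22157807] [[ 9.67675562e-01 -2.52198074e-01 -3.71450088e-04]
 [-2.52198316e-01 -9.67673658e-01 -1.92359737e-03]
 [ 1.25685085e-04  1.95509725e-03 -9.99998081e-01]]
```

View pics/top0.png

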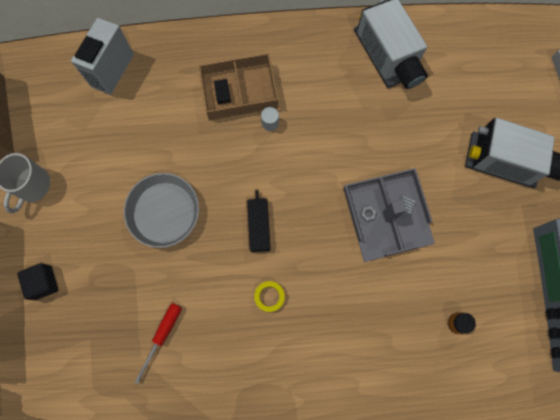

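View pics/scene0.png

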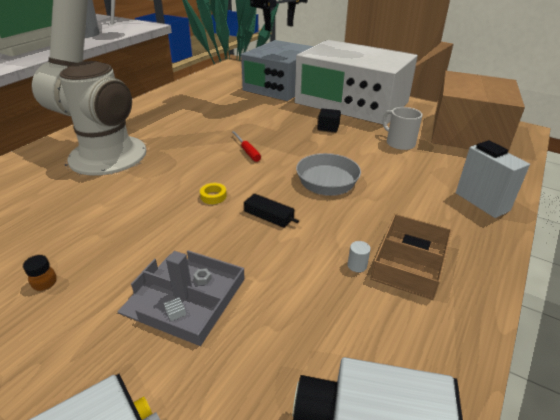

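The top view shows the tray around (390,214), its gaps facing down towards the robot. The nut is at (369,213) in the left (+y) bay and the heat sink at (405,205). The dish is at (162,211). I'll enlarge next.

```bash
cat > h.py <<'E'
import numpy as np,cv2
from station import r,cams
def ray(i,uv):
    D=np.array([0.,0,0,0,0]); 
    d=(np.array(uv,float)-i["mtx"][:2,2])/i["mtx"][0,0]; s=d.copy()
    for _ in range(30): s=d/(1+i["k1"]*(s@s))
    return -i["R"].T@i["t"], i["R"].T@np.array([s[0],s[1],1])
def atz(i,uv,z):
    c,v=ray(i,uv); return c+v*(z-c[2])/v[2]
def proj(i,X):
    x=i["R"]@np.asarray(X)+i["t"]; s=x[:2]/x[2]; return s*(1+i["k1"]*(s@s))*i["mtx"][0,0]+i["mtx"][:2,2]
def tri(a,ua,b,ub):
    A=[];B=[]
    for i,u in((a,ua),(b,ub)):
        c,v=ray(i,u); v=v/np.linalg.norm(v); P=np.eye(3)-np.outer(v,v); A.append(P);B.append(P@c)
    return np.linalg.lstsq(np.vstack(A),np.hstack(B),rcond=None)[0]
E
python3 - <<'E'
from h import *
t=cv2.imread("pics/top0.png");s=cv2.imread("pics/scene0.png")
a=cv2.resize(t[160:270,335:445],(400,400),interpolation=2)
b=cv2.resize(s[240:350,112:252],(0,0),fx=400/140,fy=400/140,interpolation=2)
b=cv2.copyMakeBorder(b,0,400-b.shape[0],0,0,0)[:400,:400]
cv2.imwrite("pics/crop.png",np.hstack([a,b]))
i=cams.camera_info("top")
for n,uv,z in(("tray",(390,214),.028),("dishrim",(162,211),.032),("dl",(124,211),.032),("dr",(200,211),.032),("dt",(162,173),.032),("db",(162,249),.032)):
    print(n,atz(i,uv,z).round(4))
E
```

```text
tray [ 0.4983 -0.252   0.028 ]
dishrim [0.5407 0.1967 0.032 ]
dl [0.547  0.2735 0.032 ]
dr [0.5344 0.1212 0.032 ]
dt [0.6188 0.1942 0.032 ]
db [0.465  0.1995 0.032 ]
```

View pics/crop.png

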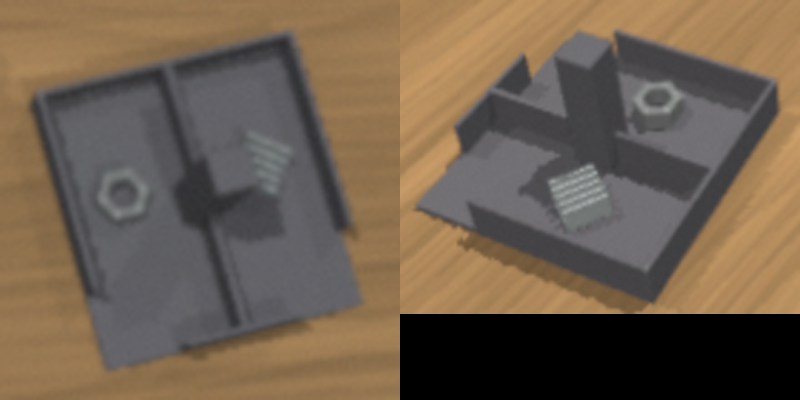

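The crop shows, on the left, rim corners at (37,95) and (293,35), the post top at (195,192), the floor corner of the nut's bay at (106,369) and of the sink's bay at (360,303). On the right, the rim corners are at (777,82) and (650,270), and the post top at (586,48).

```bash
python3 - <<'E'
from h import *
T=cams.camera_info("top");S=cams.camera_info("scene")
ct=lambda u,v:(335+(u+.5)/3.636-.5,160+(v+.5)/3.636-.5)
cs=lambda u,v:(112+(u-400)/2.857,240+v/2.857)
P={}
for n,a,b in(("rim+x+y",(37,95),(777,82)),("rim+x-y",(293,35),(650,270)),("post",(194,192),(586,48)),("nut",(123,194),(659,96)),("sink",(268,163),(578,183)),("floor-x-y",(360,303),(417,208))):
    P[n]=tri(T,ct(*a),S,cs(*b));print(n,P[n].round(4))
c=atz(T,ct(106,369),.004);d=atz(T,ct(360,303),.004)
a=atz(T,ct(37,95),.028);b=atz(T,ct(293,35),.028)
print(a,b,c,d)
ctr=(a+b+c+d)/4;v=(a+b-c-d);print("ctr",ctr,"yaw",np.degrees(np.arctan2(v[1],v[0])))
w=a+c-b-d;print("yaw2",np.degrees(np.arctan2(w[1],w[0]))-90)
# dish from scene rim ellipse left/right/top/bottom check
for X in((.541,.197),):
  for k in range(0,360,90):
    q=np.radians(k);print(proj(S,(X[0]+.076*np.cos(q),X[1]+.076*np.sin(q),.032)).round(1))
# robot-tcp wrist
s=r.sense();print(s["tcp_pos"],s["joints"])
E
```

```text
rim+x+y [ 0.5653 -0.1682  0.0234]
rim+x-y [ 0.589  -0.3153  0.0244]
post [ 0.4914 -0.2397  0.0718]
nut [ 0.5074 -0.2105  0.016 ]
sink [ 0.5171 -0.2914  0.0227]
floor-x-y [ 0.437  -0.3412 -0.0008]
[ 0.56290133 -0.16853877  0.028     ] [ 0.58601571 -0.31624267  0.028     ] [ 0.4123476  -0.19329167  0.004     ] [ 0.43602835 -0.34007758  0.004     ]
ctr [ 0.49932325 -0.25453767  0.016     ] yaw 9.183421900336754
yaw2 9.028946671076952
[355.6 177.7]
[339.3 154.9]
[297.4 159.5]
[310.2 183.2]
[0.15739231 0.60429519 0.22157807] [ 9.02173845e+01  2.20853454e+01  3.86628659e-01 -2.33376707e-02
 -6.84114174e+01 -1.48164194e+01]
```

Tray centre is about (0.499, -0.2545), yaw +9°, with the nut in the +y bay. The dish is about (0.541, 0.197). I'll approach above the tray with the fingers closing along tray x.

Call:
play_rows --commands "0.88 -0.907 0 0 0 -0.258;0.88 -0.907 0 0 0 -0.258;0.88 -0.907 0 0 0 -0.258;0.88 -0.907 0 0 0 -0.258;0.88 -0.907 0 0 0 -0.258;0.88 -0.907 0 0 0 -0.258;0.88 -0.907 0 0 0 -0.258;0.88 -0.907 0 0 0 -0.258;0.88 -0.907 0 0 0 -0.258;0.88 -0.907 0 0 0 -0.258;0.88 -0.907 0 0 0 -0.258;0.88 -0.907 0 0 0 -0.258;0.88 -0.907 0 0 0 -0.258" --grip 87

```text
time_s: 1.4
tcp_pos: [0.5014, 0.2497, 0.2221]
ee_rot: [[0.725, -0.689, -0.001], [-0.689, -0.725, -0.0], [-0.0, 0.001, -1.0]]
wrist_force: [0.2, 0.4, 0.6]
gripper_width: 1.001
gripper_force: 0.0
```

Call:
play_rows --commands "0 -0.99 0 0 0 -0.258;0 -0.99 0 0 0 -0.258;0 -0.99 0 0 0 -0.258;0 -0.99 0 0 0 -0.258;0 -0.99 0 0 0 -0.258;0 -0.99 0 0 0 -0.258;0 -0.99 0 0 0 -0.258;0 -0.99 0 0 0 -0.258;0 -0.99 0 0 0 -0.258;0 -0.99 0 0 0 -0.258;0 -0.99 0 0 0 -0.258;0 -0.99 0 0 0 -0.258;0 -0.99 0 0 0 -0.258;0 -0.99 0 0 0 -0.258;0 -0.99 0 0 0 -0.258;0 -0.99 0 0 0 -0.258;0 -0.99 0 0 0 -0.258;0 0 0 0 0 0;0 0 0 0 0 0"

```text
time_s: 3.3
tcp_pos: [0.5002, -0.254, 0.2218]
ee_rot: [[0.153, -0.988, -0.001], [-0.988, -0.153, 0.001], [-0.001, 0.001, -1.0]]
wrist_force: [-0.4, 0.4, 0.0]
gripper_width: 0.997
gripper_force: 0.0
```

```bash
python3 - <<'E'
from h import *
s=r.sense();i=cams.camera_info("wrist")
p,d=cams.capture("wrist");cv2.imwrite("pics/w1.png",p)
import pickle;pickle.dump(i,open("w1.pkl","wb"));np.save("w1d.npy",d)
print(s["tcp_pos"],np.degrees(np.arctan2(s["ee_rot"][1][1],s["ee_rot"][0][1])),s["joints"],-i["R"].T@i["t"])
R=np.radians(9.1)
for x,y,z in((0,0,.09),(12,12,.09),(-12,-12,.09)):
  X=(.4993+(x*np.cos(R)-y*np.sin(R))/1e3,-.2545+(x*np.sin(R)+y*np.cos(R))/1e3,z);print(proj(i,X))
E
```

```text
[ 0.50020864 -0.2540468   0.22183739] -171.18572290975098 [-1.03901530e+01  1.58983178e+01 -8.69232171e+00 -2.70406312e-02
 -6.54902924e+01  1.92156355e+01] [ 0.51092254 -0.32405582  0.38379371]
[270.62908386 194.22136079]
[256.05100381 208.56845859]
[285.51343718 179.57198001]
```

View pics/w1.png

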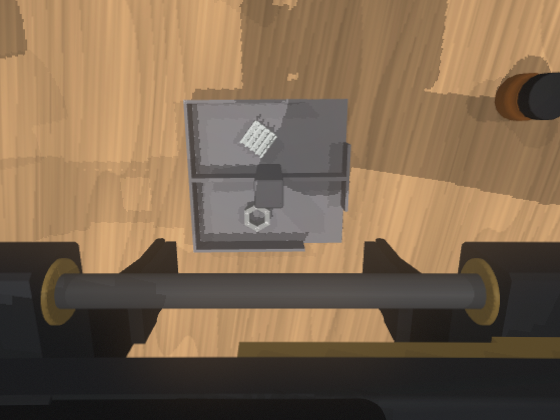

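The wrist view confirms it: the post top is centred at (269.5,193.5), within about 1 px of the prediction for z = 0.09. Next I'll descend and grasp.

Call:
play_rows --commands "0 0 -0.8 0 0 0;0 0 -0.8 0 0 0;0 0 -0.8 0 0 0;0 0 -0.8 0 0 0;0 0 -0.8 0 0 0;0 0 -0.7 0 0 0;0 0 -0.5 0 0 0;0 0 -0.4 0 0 0;0 0 -0.1 0 0 0;0 0 0 0 0 0;0 0 0 0 0 0"

```text
time_s: 4.45
tcp_pos: [0.5014, -0.2538, 0.0524]
ee_rot: [[0.155, -0.988, 0.002], [-0.988, -0.155, -0.001], [0.001, -0.002, -1.0]]
wrist_force: [-0.8, 0.1, 0.9]
gripper_width: 1.004
gripper_force: 0.0
```

Call:
play_rows --commands "0 0 0 0 0 0;0 0 0 0 0 0;0 0 0 0 0 0;0 0 0 0 0 0;0 0 0 0 0 0;0 0 0 0 0 0;0 0 0 0 0 0;0 0 0 0 0 0" --grip 0

```text
time_s: 5.25
tcp_pos: [0.5007, -0.2538, 0.0515]
ee_rot: [[0.154, -0.988, -0.0], [-0.988, -0.154, -0.0], [-0.0, 0.0, -1.0]]
wrist_force: [0.3, 0.6, -0.3]
gripper_width: 0.36
gripper_force: 0.0
```

Call:
play_rows --commands "0 0 0 0 0 0;0 0 0 0 0 0;0 0 0 0 0 0;0 0 0 0 0 0;0 0 0.1 0 0 0;0 0 0.3 0 0 0;0 0 0.5 0 0 0;0 0 0.6 0 0 0;0 0 0.6 0 0 0;0 0 0.6 0 0 0;0 0 0.6 0 0 0;0 0 0.4 0 0 0;0 0 0.25 0 0 0;0 0 0 0 0 0;0 0 0 0 0 0"

```text
time_s: 6.75
tcp_pos: [0.5001, -0.2536, 0.1693]
ee_rot: [[0.154, -0.988, -0.001], [-0.988, -0.154, 0.001], [-0.001, 0.001, -1.0]]
wrist_force: [-0.7, 0.8, -3.0]
gripper_width: 0.276
gripper_force: 30.0
```

```bash
python3 - <<'E'
from h import *
p,d=cams.capture("scene");q,d=cams.capture("top")
cv2.imwrite("pics/lift.png",np.hstack([cv2.resize(p[130:350,80:300],(400,400)),cv2.resize(q[130:290,320:480],(400,400))]))
E
```

```text
(no output)
```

View pics/lift.png

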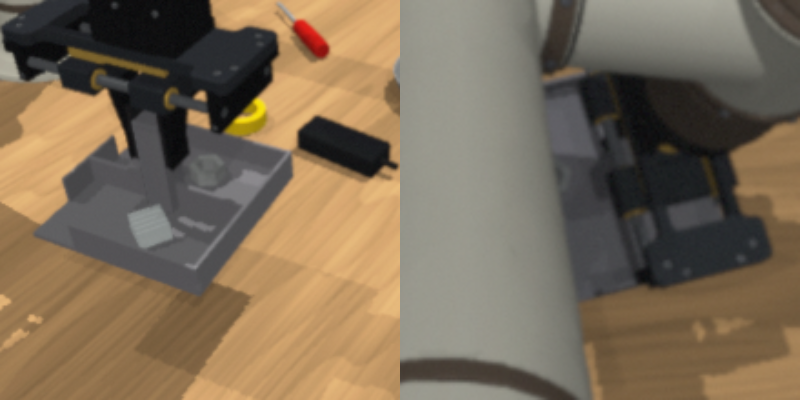

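The tray hangs level with both parts inside (sink at (150,228), nut at (208,172) in the left half). Next is the carry to the dish with the tray yawed by 56°.

Call:
play_rows --commands "0.05 0.2 0 0 0 0.08;0.1 0.4 0 0 0 0.16;0.15 0.61 0 0 0 0.25;0.15 0.61 0 0 0 0.25;0.15 0.61 0 0 0 0.25;0.15 0.61 0 0 0 0.25;0.15 0.61 0 0 0 0.25;0.15 0.61 0 0 0 0.25;0.15 0.61 0 0 0 0.25;0.15 0.61 0 0 0 0.25;0.15 0.61 0 0 0 0.25;0.15 0.61 0 0 0 0.25;0.15 0.61 0 0 0 0.25;0.15 0.61 0 0 0 0.25;0.15 0.61 0 0 0 0.25;0.15 0.61 0 0 0 0.25;0.15 0.61 0 0 0 0.25;0.15 0.61 0 0 0 0.25;0.15 0.61 0 0 0 0.25;0.15 0.61 0 0 0 0.25"

```text
time_s: 8.85
tcp_pos: [0.5865, 0.0952, 0.17]
ee_rot: [[0.764, -0.645, -0.0], [-0.645, -0.764, 0.0], [-0.0, 0.0, -1.0]]
wrist_force: [-0.0, -0.3, -2.8]
gripper_width: 0.273
gripper_force: 30.0
```

Call:
play_rows --commands "0.15 0.61 0 0 0 0.25;0.15 0.61 0 0 0 0.25;0.15 0.61 0 0 0 0.25;0.15 0.61 0 0 0 0.25;0.15 0.61 0 0 0 0.25;0.15 0.61 0 0 0 0.25;0.1 0.4 -0.1 0 0 0.16;0.05 0.28 -0.2 0 0 0.1;0 0 -0.1 0 0 0;0 0 0 0 0 0;0 0 0 0 0 0"

```text
time_s: 9.95
tcp_pos: [0.6175, 0.223, 0.1579]
ee_rot: [[0.904, -0.427, -0.001], [-0.427, -0.904, -0.001], [-0.0, 0.001, -1.0]]
wrist_force: [0.4, 0.4, -2.3]
gripper_width: 0.272
gripper_force: 30.0
```

```bash
python3 - <<'E'
from h import *
s=r.sense();print(s["tcp_pos"],s["ee_rot"],s["joints"])
p,d=cams.capture("scene");i=cams.camera_info("scene")
a=np.radians(np.degrees(np.arctan2(s["ee_rot"][1][1],s["ee_rot"][0][1]))+180)
o=s["tcp_pos"]-np.array([0,0,.0515])
for x,y in((-78,75),(-78,-75),(78,75),(78,-75)):
    X=o+np.array([x*np.cos(a)-y*np.sin(a),x*np.sin(a)+y*np.cos(a),0])/1e3
    print(x,y,X.round(3)); cv2.circle(p,tuple(int(v) for v in proj(i,X)),2,(0,0,255),-1)
for k in range(0,360,10):
    q=np.radians(k);cv2.circle(p,tuple(int(v) for v in proj(i,(.541+.076*np.cos(q),.197+.076*np.sin(q),.032))),1,(0,255,0),-1)
print(np.degrees(a))
cv2.imwrite("pics/over.png",cv2.resize(p[60:260,200:460],(780,600)))
E
```

```text
[0.61750858 0.22298564 0.15789443] [[ 9.04092630e-01 -4.27336086e-01 -6.21658327e-04]
 [-4.27336431e-01 -9.04092476e-01 -6.07961267e-04]
 [-3.02232828e-04  8.15310551e-04 -9.99999622e-01]] [ 3.39464775e+01  2.78048545e+01  1.23894148e-01  1.01660893e-02
 -6.23680394e+01  3.07501678e+01]
-78 75 [0.516 0.185 0.106]
-78 -75 [0.652 0.12  0.106]
78 75 [0.583 0.326 0.106]
78 -75 [0.719 0.261 0.106]
64.70137113181958
```

View pics/over.png

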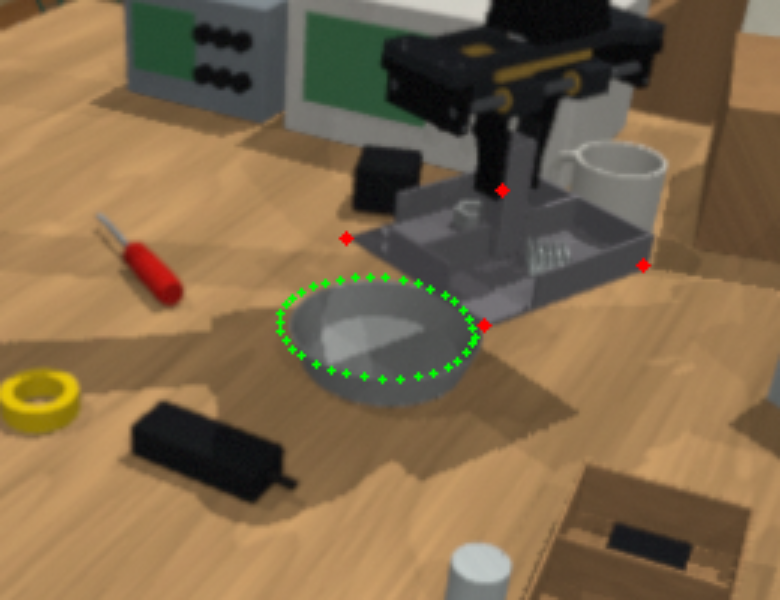

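The overlay matches the tray and dish, and the gap corner is over the dish. I'll tip 43° about the horizontal axis (0.337, -0.941).

Call:
play_rows --commands "0 0 0 0.084 -0.235 0;0 0 0 0.084 -0.235 0;0 0 0 0.084 -0.235 0;0 0 0 0.084 -0.235 0;0 0 0 0.084 -0.235 0;0 0 0 0.084 -0.235 0;0 0 0 0.084 -0.235 0;0 0 0 0.084 -0.235 0;0 0 0 0.084 -0.235 0;0 0 0 0.084 -0.235 0;0 0 0 0.084 -0.235 0;0 0 0 0.084 -0.235 0;0 0 0 0.084 -0.235 0;0 0 0 0.084 -0.235 0;0 0 0 0.084 -0.235 0;0 0 0 0.084 -0.235 0;0 0 0 0.084 -0.235 0;0 0 0 0.084 -0.235 0;0 0 0 0.084 -0.235 0;0 0 0 0.084 -0.235 0"

```text
time_s: 12.0
tcp_pos: [0.6398, 0.2182, 0.2224]
ee_rot: [[0.791, -0.284, 0.542], [-0.466, -0.853, 0.233], [0.397, -0.437, -0.807]]
wrist_force: [0.6, -0.0, -3.1]
gripper_width: 0.273
gripper_force: 30.0
```

Call:
play_rows --commands "0 0 0 0 0 0;0 0 0 0 0 0;0 0 0 0 0 0;0 0 0 0 0 0"

```text
time_s: 12.4
tcp_pos: [0.6385, 0.2176, 0.2195]
ee_rot: [[0.792, -0.286, 0.539], [-0.465, -0.855, 0.23], [0.395, -0.433, -0.81]]
wrist_force: [-1.0, -0.3, -2.8]
gripper_width: 0.276
gripper_force: 30.0
```

```bash
python3 - <<'E'
from h import *
p,d=cams.capture("scene")
cv2.imwrite("pics/tilt.png",cv2.resize(p[60:260,200:460],(780,600)))
E
```

```text
(no output)
```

View pics/tilt.png

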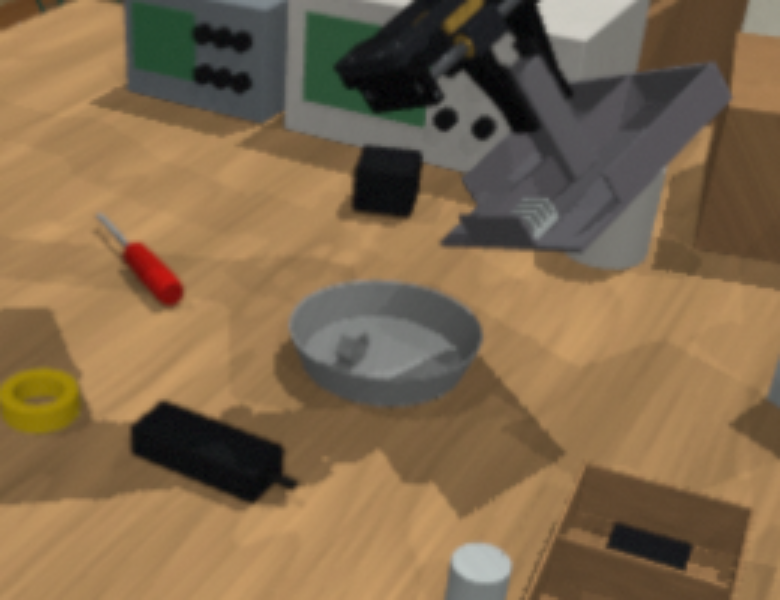

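The nut is in the dish at (350,347) and the sink is still in its bay at (535,215). Next I'll level the tray.

Call:
play_rows --commands "0 0 0 -0.0965 0.226 0;0 0 0 -0.0965 0.226 0;0 0 0 -0.0965 0.226 0;0 0 0 -0.0965 0.226 0;0 0 0 -0.0965 0.226 0;0 0 0 -0.0965 0.226 0;0 0 0 -0.0965 0.226 0;0 0 0 -0.0965 0.226 0;0 0 0 -0.0965 0.226 0;0 0 0 -0.0965 0.226 0;0 0 0 -0.0965 0.226 0;0 0 0 -0.0965 0.226 0;0 0 0 -0.0965 0.226 0;0 0 0 -0.0965 0.226 0;0 0 0 -0.0965 0.226 0;0 0 0 -0.0965 0.226 0;0 0 0 -0.0965 0.226 0;0 0 0 0 0 0;0 0 0 0 0 0"

```text
time_s: 14.35
tcp_pos: [0.6389, 0.2177, 0.2194]
ee_rot: [[0.91, -0.415, 0.001], [-0.415, -0.91, 0.001], [0.001, -0.001, -1.0]]
wrist_force: [-0.1, 0.3, -2.9]
gripper_width: 0.274
gripper_force: 30.0
```

Call:
play_rows --commands "-0.05 -0.2 0 0 0 -0.08;-0.1 -0.4 0 0 0 -0.16;-0.18 -0.61 0 0 0 -0.255;-0.18 -0.61 0 0 0 -0.255;-0.18 -0.61 0 0 0 -0.255;-0.18 -0.61 0 0 0 -0.255;-0.18 -0.61 0 0 0 -0.255;-0.18 -0.61 0 0 0 -0.255;-0.18 -0.61 0 0 0 -0.255;-0.18 -0.61 0 0 0 -0.255;-0.18 -0.61 0 0 0 -0.255;-0.18 -0.61 0 0 0 -0.255;-0.18 -0.61 0 0 0 -0.255;-0.18 -0.61 0 0 0 -0.255;-0.18 -0.61 0 0 0 -0.255;-0.18 -0.61 0 0 0 -0.255;-0.18 -0.61 0 0 0 -0.255;-0.18 -0.61 0 0 0 -0.255;-0.18 -0.61 0 0 0 -0.255;-0.18 -0.61 0 0 0 -0.255"

```text
time_s: 16.35
tcp_pos: [0.5365, -0.1314, 0.2201]
ee_rot: [[0.403, -0.915, 0.001], [-0.915, -0.403, -0.0], [0.001, -0.001, -1.0]]
wrist_force: [0.2, 0.0, -2.9]
gripper_width: 0.272
gripper_force: 30.0
```

Call:
play_rows --commands "-0.18 -0.61 -0.2 0 0 -0.255;-0.18 -0.61 -0.4 0 0 -0.255;-0.18 -0.61 -0.5 0 0 -0.255;-0.18 -0.61 -0.5 0 0 -0.255;-0.18 -0.61 -0.5 0 0 -0.255;-0.18 -0.61 -0.5 0 0 -0.255;-0.12 -0.4 -0.4 0 0 -0.16;-0.05 -0.2 -0.4 0 0 -0.08;0 0 -0.4 0 0 0;0 0 -0.4 0 0 0;0 0 -0.4 0 0 0;0 0 -0.3 0 0 0;0 0 -0.2 0 0 0;0 0 0 0 0 0;0 0 0 0 0 0"

```text
time_s: 17.85
tcp_pos: [0.5, -0.2577, 0.0672]
ee_rot: [[0.153, -0.988, 0.002], [-0.988, -0.153, -0.001], [0.001, -0.001, -1.0]]
wrist_force: [-0.4, 0.0, -2.3]
gripper_width: 0.272
gripper_force: 30.0
```

Call:
play_rows --commands "0 0 -0.15 0 0 0;0 0 -0.15 0 0 0;0 0 -0.1 0 0 0;0 0 -0.08 0 0 0;0 0 -0.04 0 0 0;0 0 0 0 0 0;0 0 0 0 0 0;0 0 0 0 0 0"

```text
time_s: 18.65
tcp_pos: [0.4996, -0.2577, 0.0516]
ee_rot: [[0.152, -0.988, 0.001], [-0.988, -0.152, -0.001], [0.001, -0.001, -1.0]]
wrist_force: [-0.0, 0.6, -0.3]
gripper_width: 0.273
gripper_force: 30.0
```

The wrist force is back to about 0, so the tray is standing on the bench. I'll release and rise.

Call:
play_rows --commands "0 0 0 0 0 0;0 0 0 0 0 0;0 0 0 0 0 0;0 0 0 0 0 0;0 0 0 0 0 0;0 0 0 0 0 0;0 0 0 0 0 0;0 0 0 0 0 0;0 0 0 0 0 0;0 0 0.2 0 0 0;0 0 0.4 0 0 0;0 0 0.6 0 0 0;0 0 0.8 0 0 0;0 0 0.8 0 0 0;0 0 0.8 0 0 0;0 0 0.8 0 0 0;0 0 0.6 0 0 0;0 0 0 0 0 0;0 0 0 0 0 0" --grip 87

```text
time_s: 20.55
tcp_pos: [0.4995, -0.2575, 0.2021]
ee_rot: [[0.152, -0.988, 0.002], [-0.988, -0.152, -0.0], [0.001, -0.002, -1.0]]
wrist_force: [-0.5, 0.7, -1.4]
gripper_width: 0.997
gripper_force: 0.0
```

```bash
python3 - <<'E'
from h import *
p,d=cams.capture("scene");print(r.sense()["gripper_width"])
cv2.imwrite("pics/end.png",cv2.resize(p[120:350,100:400],(780,598)))
E
```

```text
0.995780667136694
```

View pics/end.png

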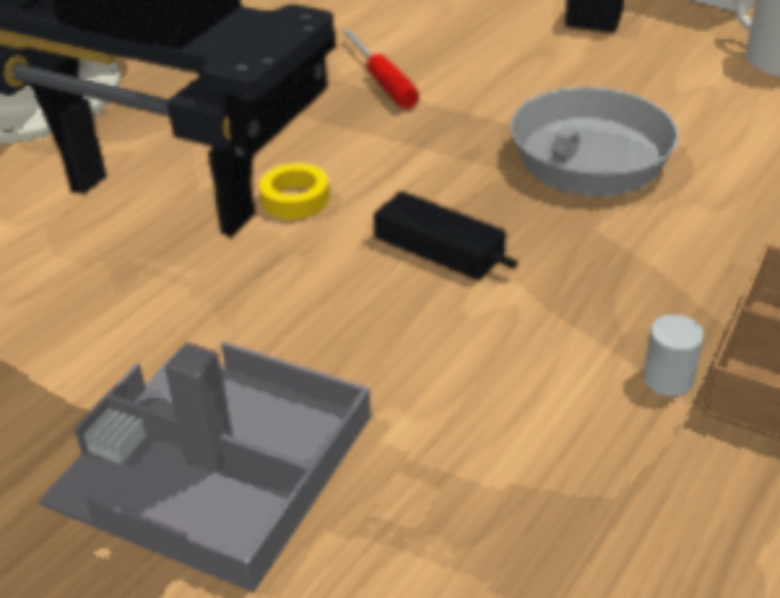

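The tray stands with the sink in its pocket, and the nut appears to lie in the dish at (565,146). A faint arc at (155,405) in the nut's bay is worth a closer look.

```bash
python3 - <<'E'
from h import *
p,d=cams.capture("scene");q,e=cams.capture("top");w,f=cams.capture("wrist")
R=lambda a:cv2.resize(a,(390,290),interpolation=2)
cv2.imwrite("pics/chk.png",np.vstack([np.hstack([R(p[245:305,115:195]),R(p[145:205,285:365])]),np.hstack([R(q[165:255,105:225]),R(w[60:280,130:426])])]))
E
```

```text
(no output)
```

View pics/chk.png

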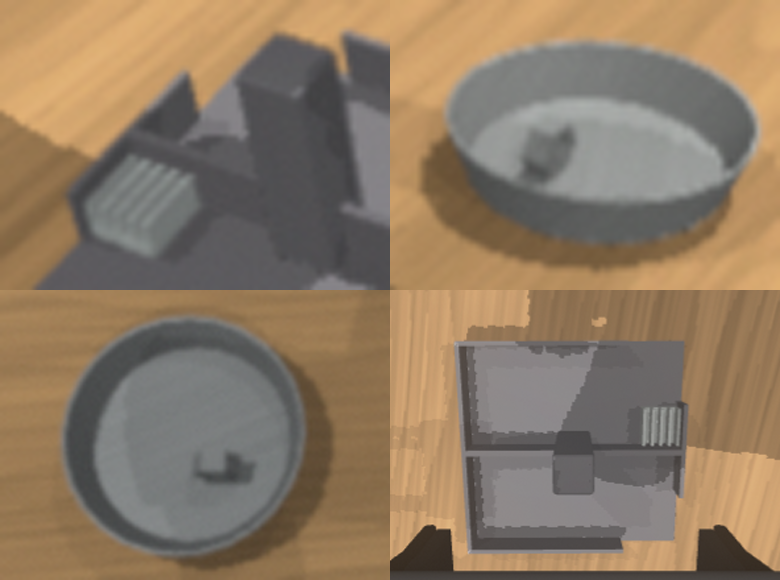

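The nut bay is empty (the arc was a shadow), the nut lies inside the dish, and the sink sits against the -x wall. I'll hand it in.

```bash
python3 -c "
from station import r
print(r.finish_job())"
```

```text
the job is handed in; nothing more can be done
None
```

Job handed in at about 21 s of the 58 s limit: the last pictures show the nut in the dish, and the tray released and standing on the bench with the heat sink inside; the hand-in returned no verdict.

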